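# Hang the topping canister in the opening that fits

### The job

Pick up the lidded steel canister with the red knob by its knob and lower it into the one opening of the white topping rack that fits it, so that it hangs upright with its rim resting on the rack's plate; keep hold of it until it is well into the opening, then let go. Leave the smaller canister with the white knob standing where it is.

Things in the scene. Friction and masses are not known exactly. Their poses are not given: they have to be found in the camera images.
- canister_center (a point): Round lidded steel canister with red knob, 106 mm high, 0.25 kg, lid and knob fixed on. Point: on its axis, 53 mm above its underside; z up. Heights above underside: body tapers from 46 mm diameter at 0 to 64 mm at 58; rim flange 84 mm diameter, 58-62 mm; lid 74 mm diameter, up to 68 mm; thin neck; knob, an upright cylinder 24 mm in diameter, 74-106 mm (middle 37 mm above this point).
- rack: Topping rack, fixed: white plate 120 (x) by 320 (y) by 10 mm, top face 90 mm above the table, a steel panel under each end, open below. Origin on the table under its middle, z up. Round through openings on x = 0: 39 mm diameter at y = -126, 55 at y = -66, 71 at y = +10, 87 at y = +102 mm. One fits: the body passes, the rim does not (in a wider one it falls through, in a narrower it sticks).
- small_canister_center (a point): A bystander, not to be moved: a smaller lidded steel canister of the same shape with a white knob, rim 66 mm in diameter, 92 mm high. This point is on its axis half-way up, 46 mm above its underside.
There are look-alikes about, which are no part of the job. Leave any orange or turquoise look-alike of the part that bears canister_center alone.

How it is judged (in metres and radians):
On the way:
1. the red-knobbed canister, still held, has its underside at least 10 mm below the top of the plate, inside the 71 mm opening (contact force between the fingers and canister above 0.5 N and z of canister_center in the frame of rack below 0.133 m and x of canister_center in the frame of rack between -0.02 and 0.02 m and y of canister_center in the frame of rack between -0.01 and 0.03 m), for 0.1 s.
At the end, for the whole second after the job is handed in: The red-knobbed canister hangs in the 71 mm opening: its axis within 10 mm of the opening's centre along the rack's x and y, its centre point 85 mm above the table within 8 mm (rim on the plate), upright within 10 degrees, at rest and released (x of canister_center in the frame of rack between -0.01 and 0.01 m and y of canister_center in the frame of rack between 0 and 0.02 m and z of canister_center in the frame of rack between 0.077 and 0.093 m and angle between canister_center's own z axis and vertical below 0.17 rad and linear speed of canister below 0.03 m/s and contact force between the fingers and canister below 0.1 N); the robot touches nothing.
It fails at once if the small canister with the white knob is moved by more than 30 mm or tipped over (distance of small_canister_center from where it was at the start of the episode above 0.03 m or angle between small_canister_center's own z axis and vertical above 0.5 rad).
It also fails if it takes over 35 s, if anything falls off the work surface, if the arm or the gripper's body presses on something with over 40 N, if the wrist force passes 120 N, or if a joint passes its speed limit or range.

### The arm

A 6-joint arm with a two-finger parallel gripper is mounted at the origin on the work surface. World frame = base frame: x ahead of the robot, y to its left, z up, the work surface at z = 0. Lengths are in m, angles in degrees, forces in N, time in s.
With the tool pointing down it reaches from about 0.35 to 0.875 m from the base axis. Payload 4.2 kg.
Tool frame: the origin (TCP) lies on the front face of the gripper's body, between the roots of the fingers; the fingertips stand 70 mm ahead of it and the grasp point (between the pads) lies 51 mm ahead of it; z points along the fingers, y is the line along which they close (so a half turn about z gives the same grasp; the last joint's range is limited). The gripper opens to 87 mm and grips with 3 to 60 N. Pads are 19 mm wide; open, the fingers measure 117 mm over their backs; the gripper's body (75 mm by 190 mm) begins 51 mm behind the grasp point.
Start: joints at [-62.132, 22.042, 0.453, 0, -68.411, -14.817], TCP at [0.141, -0.609, 0.292] pointing down, gripper open.
Joint ranges: [-179.83, 179.83], [-69.29, 118.12], [-61.27, 80.66], [-181.25, 117.63], [-171.15, -9.14], [-177.46, 177.46]. Speed limits (degrees/s): [159.86, 159.86, 180, 180, 180, 180].

### API

Orientations are given as a 3x3 rotation matrix whose columns are the frame's x, y, z axes.
In Python, from station import r gives the robot as it stands.
- The arm moves only by the shell command python3 -m pendant 'ROWS' [OPENING]. ROWS is JSON, a list of rows, each a list of 2 entries, a list of its own where there are three numbers: the shift along the tool's x, y, z in mm, then the turn, a rotation vector about the tool's x, y, z in rad. A call has 1 to 10 rows; each row is the pose to reach, as a shift and turn from the pose commanded when the call began, along the tool's axes at that moment; what a row does not reach only later rows make up. A row lasts 1/10 s, in which the tool goes at most 50 mm and 8.59 degrees, less where a joint would pass 70% of its speed; a pose out of reach is approached as far as the arm can. A call with a gripper value outside its range is refused whole. OPENING is the opening, from 0 (shut) to 1 (fully open), set as the call begins (- or left out, the last holds). The fingers move at their own pace and stop on an object; the grip force is fixed at half the most. Time passes only in rows, so rows that repeat a pose let the fingers close. It gives the time, the measured TCP pose, the force, the opening and the grip force at its end, in the units of the state.
- r.sense(): the state, without advancing time (a new reading comes with each control period).
- r.capture(name): name is "side" or "top"; returns a dict with "frame" (384x512x3 uint8, red, green, blue), "vertical_fov" (degrees; the focal length in pixels is half the picture's height over the tangent of half this angle, whatever the lens; pixels are square), "cx", "cy" (the principal point, pixels), "distortion" ([k1, k2, p1, p2, k3] as OpenCV has them; the pictures are not rectified), "rvec" (rotation vector, rad) and "tvec" (3), from world to camera coordinates, as OpenCV has them. Camera axes: x right, y down, z forward; pixel columns grow to the right and rows downward; lengths in m; the calibration is good to about 2 mm. A picture is of the moment at which its call begins. There is no depth.
- r.finish_job(): hands the job in; it is judged then, once.
The state is a dict: "time_s": time; "joints": joint angles; "joint_velocities": joint speeds; "effort": joint torques, N m; "tcp_pos": TCP position; "ee_rot": TCP orientation; "wrist_force": force on the tool from outside, world axes, zero at the start; "moment": the same for the moment, N m; "gripper_width": opening from 0.0 (shut) to 1.0 (fully open); "gripper_force": force on a finger pad.
Only numpy, scipy, OpenCV 4.12 (cv2) and the standard library are available. Lean on these libraries where they do the work, as an engineer would, in place of code of your own. Each camera call takes 0.05 s, during which the arm holds its last target. There are 200 camera calls.

## Working session

There is one attempt and no reset: what is moved stays moved. The work goes in short steps, Python scripts to look and compute and a shell command to move; the robot and the scene stay as the last step left them, time stands still between calls to the robot, and variables do not carry over. Pictures are saved under pics/ and viewed, at most 10 in all, crops included, and the job is handed in when it is done.

```bash
mkdir -p pics; ls; cat > h.py <<'E'
import numpy as np, cv2, pickle
def K(c):
    f=c["frame"].shape[0]/2/np.tan(np.radians(c["vertical_fov"])/2)
    return np.array([[f,0,c["cx"]],[0,f,c["cy"]],[0,0,1.]])
def ray(c,uv):
    n=cv2.undistortPoints(np.array(uv,float).reshape(-1,1,2),K(c),np.array(c["distortion"],float)).reshape(-1,2)
    R=cv2.Rodrigues(np.array(c["rvec"],float))[0]
    d=np.c_[n,np.ones(len(n))]@R
    return -R.T@np.array(c["tvec"],float).ravel(), d
def onz(c,uv,z):
    o,d=ray(c,uv); return o+d*((z-o[2])/d[:,2])[:,None]
def proj(c,P):
    return cv2.projectPoints(np.array(P,float).reshape(-1,1,3),np.array(c["rvec"],float),np.array(c["tvec"],float),K(c),np.array(c["distortion"],float))[0].reshape(-1,2)
def snap(tag):
    from station import r
    out={}
    for n in("side","top"):
        c=r.capture(n); out[n]=c; cv2.imwrite(f"pics/{tag}_{n}.png",c["frame"][:,:,::-1])
    pickle.dump(out,open(f"{tag}.pkl","wb")); return out
E
python3 - <<'E'
from h import *
o=snap("a")
for n,c in o.items(): print(n,ray(c,[[256,192]]),c["vertical_fov"],c["distortion"])
from station import r
s=r.sense();print(s["time_s"],s["tcp_pos"],s["ee_rot"])
E
```

```text
pics
side (array([0.14410502, 0.69625539, 0.83492281]), array([[ 0.28680597, -0.68565413, -0.66909359]])) 49.35462715496208 [0.01905795 0.         0.         0.         0.        ]
top (array([ 0.41117576, -0.04806971,  1.28842769]), array([[ 0.03408619, -0.02025818, -0.99928   ]])) 42.59301739391467 [-0.15040992  0.          0.          0.          0.        ]
0.1 [ 0.14105288 -0.60847594  0.29126899] [[-9.74219829e-01 -2.25600165e-01 -5.38562464e-04]
 [-2.25600784e-01  9.74218044e-01  1.86778278e-03]
 [ 1.03305168e-04  1.94113113e-03 -9.99998111e-01]]
```

View pics/a_top.png

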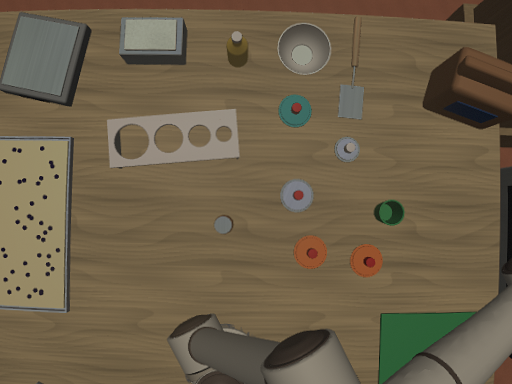

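View pics/a_side.png

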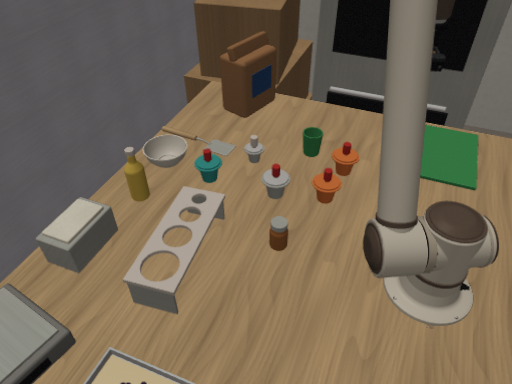

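The top view shows the following:
- Red-on-steel canister at (297,195).
- Look-alikes: turquoise (295,110), orange (310,252) and orange (366,261).
- Small canister with the white knob at (347,149).
- Rack with holes at (132,141), (168,138), (199,135) and (224,134). The 71 mm opening is the second largest, at (168,138).

The side view agrees, with the target at (276,180). I choose (297,195) in the top view.

```bash
cat > m.py <<'E'
from h import *
def blob(m,near=None):
    n,l,s,c=cv2.connectedComponentsWithStats(m.astype(np.uint8)*255)
    return [(c[i],s[i]) for i in range(1,n) if s[i][4]>15]
def red(c):
    h=cv2.cvtColor(c["frame"],cv2.COLOR_RGB2HSV).astype(int)
    return ((h[...,0]<5)|(h[...,0]>172))&(h[...,1]>150)&(h[...,2]>80)
def white(c):
    h=cv2.cvtColor(c["frame"],cv2.COLOR_RGB2HSV).astype(int)
    return (h[...,1]<60)&(h[...,2]>110)
E
python3 - <<'E'
from m import *
o=pickle.load(open("a.pkl","rb")); t=o["top"];s=o["side"]
for n,c in o.items():
    for b,st in blob(red(c)): print(n,"red",b.round(1),st, onz(c,[b],.1)[0].round(4))
# steel disc in top
h=cv2.cvtColor(t["frame"],cv2.COLOR_RGB2HSV).astype(int)
m=(h[...,1]<70)&(h[...,2]>90)|red(t)
for b,st in blob(m):
    if 200<st[4]<4000 or st[4]>2000: print("gray",b.round(1),st,onz(t,[b],.06)[0].round(4))
# holes
w=white(t)[95:180,95:250].astype(np.uint8)*255
cs,hi=cv2.findContours(w,cv2.RETR_CCOMP,cv2.CHAIN_APPROX_NONE)
for k,q in enumerate(cs):
    if cv2.contourArea(q)>60:
        q=q.reshape(-1,2)+[95,95]
        p=onz(t,q,.09)[:,:2].astype(np.float32); e=cv2.minEnclosingCircle(p)
        print("hole" if hi[0][k][3]>=0 else "outer",np.array(e[0]).round(4),round(e[1]*2e3,1),cv2.fitEllipse((p*1000).astype(np.float32)), cv2.minAreaRect((p*1000)))
a=t["frame"][80:230,90:370]; b=s["frame"][130:310,125:365]
A=cv2.resize(a,None,fx=2.8,fy=2.8,interpolation=2);
cv2.imwrite("pics/crop1.png",A[:,:,::-1])
E
```

```text
side red [346.3 147.8] [343 142   8  13  77] [ 0.285  -0.3391  0.1   ]
side red [206.7 154. ] [204 149   7  12  64] [ 0.6561 -0.1563  0.1   ]
side red [275.6 169.8] [273 164   7  13  76] [ 0.4437 -0.1632  0.1   ]
side red [327.5 174. ] [324 168   8  13  86] [ 0.3046 -0.1995  0.1   ]
top red [296.4 107. ] [292 103   9   9  62] [ 0.6619 -0.167   0.1   ]
top red [298.  194.6] [294 191   9   8  61] [ 0.4475 -0.1739  0.1   ]
top red [312.  253.1] [308 249   9   9  67] [ 0.3064 -0.2106  0.1   ]
top red [370.1 261.9] [366 257   9  10  69] [ 0.2862 -0.3542  0.1   ]
gray [39.8 54.9] [   1   16   78   80 4246] [0.7992 0.4982 0.06  ]
gray [150.6  34.8] [ 119   17   64   38 2248] [0.8519 0.206  0.06  ]
gray [304.  52.] [ 277   23   55   52 1792] [ 0.8148 -0.1891  0.06  ]
gray [350.7 100.2] [338  66  26  54 843] [ 0.6924 -0.3103  0.06  ]
gray [178.  137.5] [ 107  109  133   59 4318] [0.586  0.1255 0.06  ]
gray [ 45.4 221.5] [  0 136  71 177 831] [0.3674 0.4599 0.06  ]
gray [346.9 148.9] [334 137  26  25 484] [ 0.5669 -0.3012  0.06  ]
gray [296.5 195.1] [280 179  34  34 888] [ 0.4472 -0.1745  0.06
[... 771 characters left out ...]
2969), 46.498687744140625)
hole [0.588  0.0702] 59.7 ((587.7977905273438, 70.43772888183594), (56.68653869628906, 57.22322463989258), 95.3503189086914) ((588.2700805664062, 70.48855590820312), (55.92938232421875, 57.21199417114258), 46.48906326293945)
hole [0.5805 0.1456] 76.2 ((580.57958984375, 145.7372589111328), (73.26654815673828, 74.02811431884766), 122.3009033203125) ((580.1690063476562, 145.867431640625), (73.87464141845703, 72.69915771484375), 46.2214469909668)
hole [0.5708 0.2371] 92.1 ((570.9080810546875, 237.3331298828125), (88.76434326171875, 89.7857666015625), 134.3060302734375) ((570.7008666992188, 237.87306213378906), (88.80052185058594, 88.59158325195312), 46.324337005615234)
```

View pics/crop1.png

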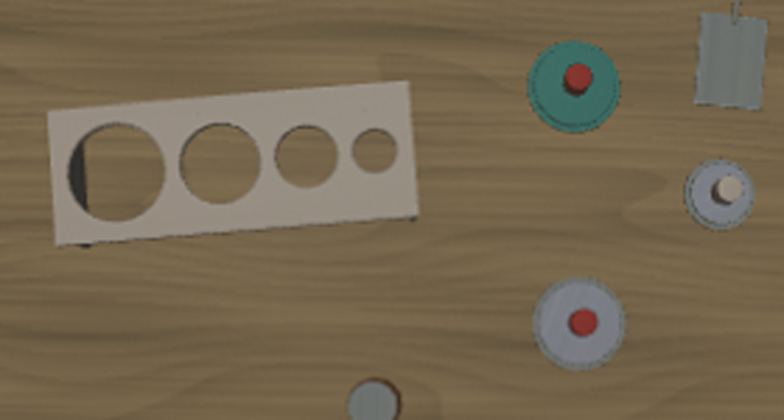

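The crop confirms the red knob on plain steel, with the axis near (0.447, -0.174). Neither the turquoise nor the white-knobbed canister is within reach of the fingers there. The 71 mm hole is at (0.580, 0.1455). Next I move above the canister at the current height.

```bash
python3 -m pendant '[[[-20,18,0],[0,0,0]],[[-60,53,0],[0,0,0]],[[-95,85,0],[0,0,0]],[[-130,116,0],[0,0,0]],[[-165,147,0],[0,0,0]],[[-200,179,0],[0,0,0]],[[-235,210,0],[0,0,0]],[[-270,241,0],[0,0,0]],[[-305,272,0],[0,0,0]],[[-335,299,0],[0,0,0]]]' 1
python3 -m pendant '[[[-25,22,0],[0,0,0]],[[-45,40,0],[0,0,0]],[[-61,55,0],[0,0,0]],[[-61,55,0],[0,0,0]],[[-61,55,0],[0,0,0]]]'
cat > d.py <<'E'
import sys,numpy as np
from station import r
s=r.sense(); R=np.array(s["ee_rot"]); 
print(s["time_s"],np.round(s["tcp_pos"],4),R.round(3).tolist(),"shift mm",(R.T@(np.array(eval(sys.argv[1]))-s["tcp_pos"])*1000).round(1))
E
python3 d.py '[.4474,-.1742,.145]'
```

```text
time_s: 1.1
tcp_pos: [0.4007, -0.2399, 0.2922]
ee_rot: [[-0.974, -0.227, -0.0], [-0.227, 0.974, 0.0], [-0.0, 0.0, -1.0]]
wrist_force: [-0.3, -0.3, -0.5]
gripper_width: 0.998
gripper_force: 0.0
time_s: 1.6
tcp_pos: [0.4468, -0.1743, 0.2918]
ee_rot: [[-0.974, -0.227, -0.001], [-0.227, 0.974, 0.0], [0.001, 0.0, -1.0]]
wrist_force: [0.0, 0.2, -0.2]
gripper_width: 1.0
gripper_force: 0.0
1.6 [ 0.4468 -0.1743  0.2918] [[-0.974, -0.227, -0.001], [-0.227, 0.974, 0.0], [0.001, 0.0, -1.0]] shift mm [-8.000e-01 -1.000e-01  1.468e+02]
```

```bash
python3 -m pendant '[[[0,0,20],[0,0,0]],[[0,0,50],[0,0,0]],[[0,0,80],[0,0,0]],[[0,0,105],[0,0,0]],[[0,0,122],[0,0,0]],[[-1,0,135],[0,0,0]],[[-1,0,142],[0,0,0]],[[-1,0,147],[0,0,0]],[[-1,0,147],[0,0,0]],[[-1,0,147],[0,0,0]]]'
python3 -m pendant '[[[0,0,0],[0,0,0]],[[0,0,0],[0,0,0]],[[0,0,0],[0,0,0]],[[0,0,0],[0,0,0]],[[0,0,0],[0,0,0]],[[0,0,0],[0,0,0]],[[0,0,0],[0,0,0]],[[0,0,0],[0,0,0]],[[0,0,0],[0,0,0]],[[0,0,0],[0,0,0]]]' 0
```

```text
time_s: 2.6
tcp_pos: [0.4482, -0.1745, 0.1458]
ee_rot: [[-0.974, -0.226, 0.001], [-0.226, 0.974, -0.0], [-0.001, -0.0, -1.0]]
wrist_force: [0.3, 0.1, 0.5]
gripper_width: 0.999
gripper_force: 0.0
time_s: 3.6
tcp_pos: [0.448, -0.1743, 0.1452]
ee_rot: [[-0.974, -0.226, -0.0], [-0.226, 0.974, -0.0], [0.0, -0.0, -1.0]]
wrist_force: [0.0, 0.0, 0.7]
gripper_width: 0.271
gripper_force: 30.0
```

```bash
python3 -m pendant '[[[0,0,-5],[0,0,0]],[[0,0,-15],[0,0,0]],[[0,0,-35],[0,0,0]],[[0,0,-60],[0,0,0]],[[0,0,-85],[0,0,0]],[[0,0,-110],[0,0,0]],[[0,0,-130],[0,0,0]],[[0,0,-142],[0,0,0]],[[0,0,-145],[0,0,0]],[[0,0,-145],[0,0,0]]]'
python3 d.py '[.5802,.1456,.29]'
```

```text
time_s: 4.6
tcp_pos: [0.4477, -0.1742, 0.2901]
ee_rot: [[-0.974, -0.226, -0.0], [-0.226, 0.974, 0.0], [-0.0, 0.0, -1.0]]
wrist_force: [0.6, -1.0, -1.7]
gripper_width: 0.27
gripper_force: 30.0
4.6 [ 0.4477 -0.1742  0.2901] [[-0.974, -0.226, -0.0], [-0.226, 0.974, 0.0], [-0.0, 0.0, -1.0]] shift mm [-201.3  281.7    0.3]
```

```bash
python3 -m pendant '[[[-7,10,0],[0,0,0]],[[-20,28,0],[0,0,0]],[[-40,56,0],[0,0,0]],[[-62,87,0],[0,0,0]],[[-84,118,0],[0,0,0]],[[-106,148,0],[0,0,0]],[[-128,179,0],[0,0,0]],[[-150,210,0],[0,0,0]],[[-170,238,0],[0,0,0]],[[-185,259,0],[0,0,0]]]'
python3 -m pendant '[[[-9,13,0],[0,0,0]],[[-14,19,0],[0,0,0]],[[-16,23,0],[0,0,0]],[[-16,23,0],[0,0,0]],[[-16,23,0],[0,0,0]],[[-16,23,0],[0,0,0]],[[-16,23,0],[0,0,0]],[[-16,23,0],[0,0,0]]]'
python3 - <<'E'
from m import *
o=snap("b")
a=o["side"]["frame"][100:310,70:350]
cv2.imwrite("pics/crop2.png",cv2.resize(a,None,fx=2.8,fy=2.8,interpolation=2)[:,:,::-1])
E
python3 d.py '[.5802,.1456,.190]'
```

```text
time_s: 5.6
tcp_pos: [0.5699, 0.1224, 0.2884]
ee_rot: [[-0.974, -0.227, -0.003], [-0.227, 0.974, -0.001], [0.003, -0.0, -1.0]]
wrist_force: [-0.2, -0.0, -1.9]
gripper_width: 0.264
gripper_force: 30.0
time_s: 6.4
tcp_pos: [0.58, 0.1453, 0.2905]
ee_rot: [[-0.974, -0.225, 0.0], [-0.225, 0.974, 0.0], [-0.0, 0.0, -1.0]]
wrist_force: [0.6, -0.1, -1.8]
gripper_width: 0.267
gripper_force: 30.0
6.5 [0.5801 0.1456 0.2904] [[-0.974, -0.226, 0.0], [-0.226, 0.974, 0.0], [-0.0, 0.0, -1.0]] shift mm [-1.000e-01 -0.000e+00  1.004e+02]
```

View pics/crop2.png

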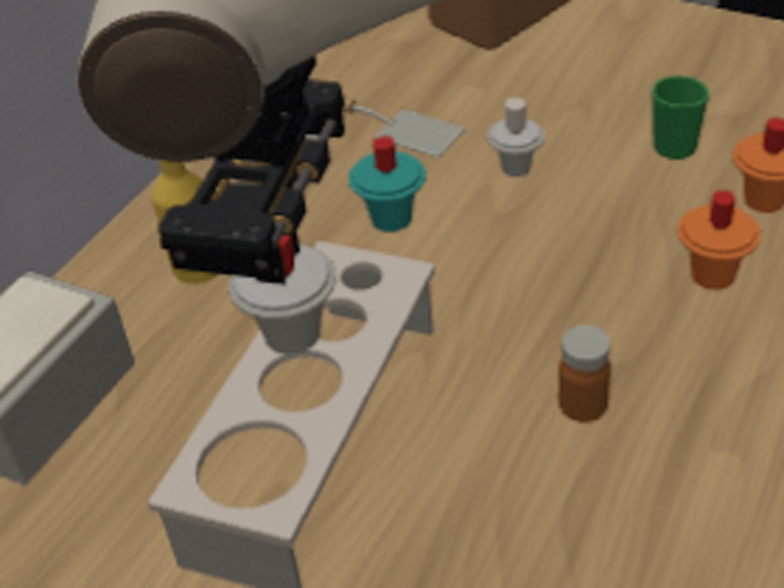

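The side crop shows the canister hanging upright from the fingers. Its underside is at about crop (291,352), above the second opening once perspective is allowed for. I lower it part-way and check.

```bash
python3 -m pendant '[[[0,0,7],[0,0,0]],[[0,0,20],[0,0,0]],[[0,0,35],[0,0,0]],[[0,0,48],[0,0,0]],[[0,0,57],[0,0,0]],[[0,0,64],[0,0,0]],[[0,0,69],[0,0,0]],[[0,0,73],[0,0,0]],[[0,0,75],[0,0,0]],[[0,0,75],[0,0,0]]]'
python3 - <<'E'
from m import *
o=snap("c")
c=o["side"]
# rim: expected projection of the rim circle and hole circle, drawn for a check
from station import r
T=np.array(r.sense()["tcp_pos"]); u=T[2]-.145; th=np.linspace(0,6.283,60)
im=cv2.resize(c["frame"][100:310,70:350],None,fx=2.8,fy=2.8,interpolation=2)[:,:,::-1].copy()
for P,R,z,col in((T,.042,u+.06,(0,255,0)),(np.array([.5802,.1456]),.0355,.09,(255,0,255))):
    q=proj(c,np.c_[P[0]+R*np.cos(th),P[1]+R*np.sin(th),0*th+z]); q=(q-[70,100]+.5)*2.8-.5
    cv2.polylines(im,[q.round().astype(np.int32)],True,col,1)
cv2.imwrite("pics/crop3.png",im)
E
python3 d.py '[.5802,.1456,.178]'
```

```text
time_s: 7.5
tcp_pos: [0.5801, 0.1458, 0.2153]
ee_rot: [[-0.974, -0.226, 0.0], [-0.226, 0.974, 0.0], [-0.0, 0.0, -1.0]]
wrist_force: [-0.3, -0.3, -2.0]
gripper_width: 0.268
gripper_force: 30.0
7.6 [0.5803 0.1458 0.2156] [[-0.974, -0.226, 0.001], [-0.226, 0.974, 0.0], [-0.001, 0.0, -1.0]] shift mm [ 0.2 -0.2 37.6]
```

View pics/crop3.png

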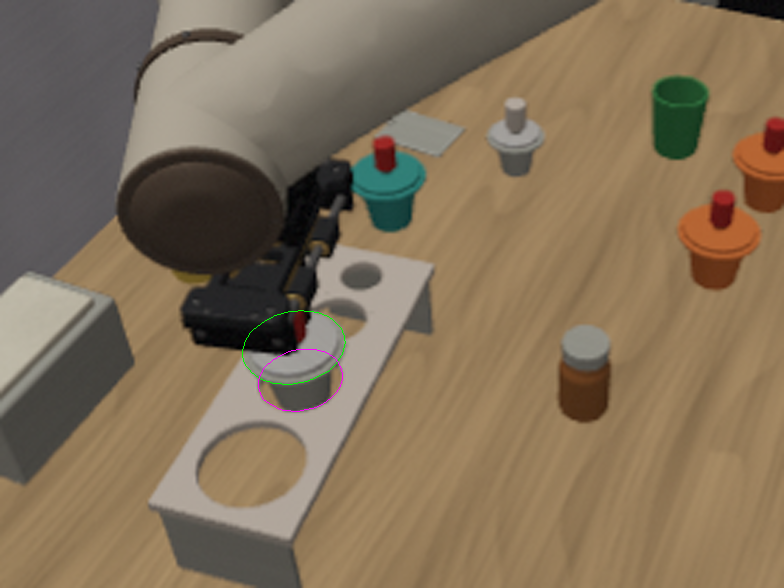

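The projected rim and hole outlines both fit the picture, around crop (295,347) and (300,380). The canister is going into the opening concentrically, so I lower it to just above rest.

```bash
python3 -m pendant '[[[0,0,5],[0,0,0]],[[0,0,11],[0,0,0]],[[0,0,17],[0,0,0]],[[0,0,22],[0,0,0]],[[0,0,27],[0,0,0]],[[0,0,31],[0,0,0]],[[0,0,34],[0,0,0]],[[0,0,36],[0,0,0]],[[0,0,37],[0,0,0]],[[0,0,37],[0,0,0]]]'
```

```text
time_s: 8.6
tcp_pos: [0.5801, 0.1458, 0.1782]
ee_rot: [[-0.974, -0.226, -0.0], [-0.226, 0.974, -0.0], [0.0, -0.0, -1.0]]
wrist_force: [-0.0, -0.6, -2.2]
gripper_width: 0.268
gripper_force: 30.0
```

```bash
python3 -m pendant '[[[0,0,1],[0,0,0]],[[0,0,1],[0,0,0]],[[0,0,1],[0,0,0]]]'
python3 -m pendant '[[[0,0,0],[0,0,0]],[[0,0,0],[0,0,0]],[[0,0,0],[0,0,0]],[[0,0,0],[0,0,0]],[[0,0,0],[0,0,0]],[[0,0,0],[0,0,0]],[[0,0,0],[0,0,0]],[[0,0,0],[0,0,0]],[[0,0,0],[0,0,0]],[[0,0,0],[0,0,0]]]' 1
python3 -m pendant '[[[0,0,-5],[0,0,0]],[[0,0,-15],[0,0,0]],[[0,0,-35],[0,0,0]],[[0,0,-60],[0,0,0]],[[0,0,-85],[0,0,0]],[[0,0,-110],[0,0,0]],[[0,0,-130],[0,0,0]],[[0,0,-140],[0,0,0]],[[0,0,-140],[0,0,0]],[[0,0,-140],[0,0,0]]]'
python3 - <<'E'
from m import *
o=snap("d"); c=o["side"]; th=np.linspace(0,6.283,60)
im=cv2.resize(c["frame"][100:310,70:350],None,fx=2.8,fy=2.8,interpolation=2)[:,:,::-1].copy()
for R,z in((.042,.094),(.012,.138)):
    q=proj(c,np.c_[.5802+R*np.cos(th),.1456+R*np.sin(th),0*th+z]); q=(q-[70,100]+.5)*2.8-.5
    cv2.polylines(im,[q.round().astype(np.int32)],True,(0,255,0),1)
cv2.imwrite("pics/crop4.png",im)
E
```

```text
time_s: 8.9
tcp_pos: [0.5801, 0.1458, 0.1774]
ee_rot: [[-0.974, -0.226, 0.0], [-0.226, 0.974, 0.0], [-0.0, 0.0, -1.0]]
wrist_force: [0.6, 0.2, -2.0]
gripper_width: 0.266
gripper_force: 30.0
time_s: 9.9
tcp_pos: [0.5801, 0.1458, 0.1773]
ee_rot: [[-0.974, -0.226, -0.0], [-0.226, 0.974, -0.0], [0.0, -0.0, -1.0]]
wrist_force: [0.8, -0.2, 0.4]
gripper_width: 0.988
gripper_force: 0.0
time_s: 10.9
tcp_pos: [0.5797, 0.1457, 0.3166]
ee_rot: [[-0.974, -0.226, -0.001], [-0.226, 0.974, 0.0], [0.001, 0.0, -1.0]]
wrist_force: [-0.2, -0.7, 0.3]
gripper_width: 1.003
gripper_force: 0.0
```

View pics/crop4.png

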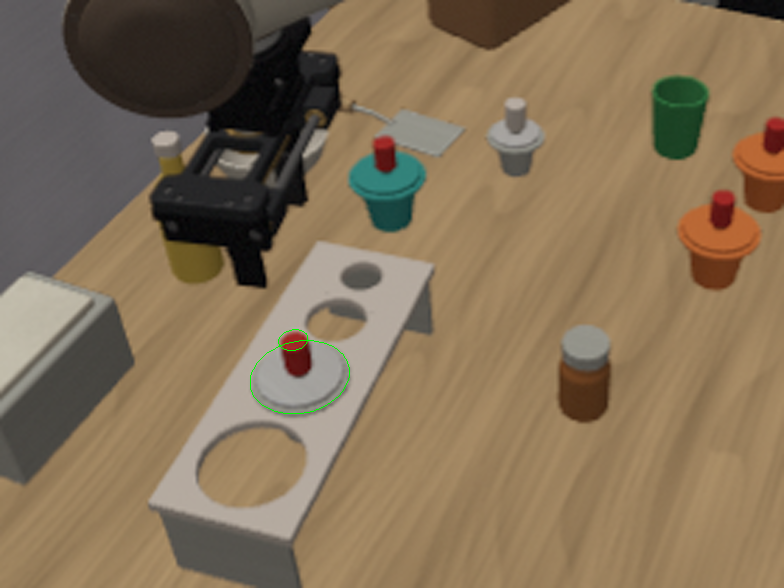

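The rim lies on the plate at crop (299,376) and matches the predicted outline. The canister is upright and released, and the white-knobbed canister at (515,135) has not moved.

```bash
python3 -c "
from station import r
print(r.finish_job())"
```

```text
the job is handed in; nothing more can be done
None
```

The red-knobbed canister hangs upright in the rack's 71 mm opening with its rim on the plate, released after about 11 s; the white-knobbed canister was not touched, and the job is handed in (no verdict was returned).

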